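# Set the sign post in its spring-plunger holder

### The arm

A 6-joint arm with a two-finger parallel gripper is mounted at the origin on a cart in front of the work surface, level with it; the furniture and walls round the work are solid. World frame = base frame: x ahead of the robot, y to its left, z up, the work surface at z = 0. Lengths are in m, angles in rad, forces in N, time in s.
With the tool pointing down it reaches from about 0.225 to 0.875 m from the base axis. Payload 3.4 kg.
Tool frame: the origin (TCP) lies at the very end of the fingers, on their centre line; the grasp point (between the pads) lies behind it (manip.grasp_offset is the z of the grasp point in the tool frame, in m); z points along the fingers, y is the line along which they close (so a half turn about z gives the same grasp; the last joint's range is limited). The gripper opens to 85 mm and grips with 20 to 120 N. Pads are 22 mm wide; open, the fingers measure 114 mm over their backs; the gripper's body (76 mm by 85 mm) begins 54 mm behind the grasp point. The pads swing forward as they close: fully open they stand 13 mm farther back than shut.
Start: joints at [-1.464, 0.276, 1.505, -0, 1.361, -0.121], TCP at [0.13, -0.56, 0.231] pointing down, gripper open.
Joint ranges: [-2.89, 2.89], [-0.75, 2.08], [0.22, 2.7], [-1.18, 4.32], [0.11, 2.71], [-2.7, 2.7]. Speed limits (rad/s): [2.57, 2.57, 3.14, 3.14, 3.14, 3.14].

### API

Orientations are given as a unit quaternion [w, x, y, z].
In Python, from rig import manip gives the robot as it stands.
- The arm moves only by the shell command python3 -m pendant 'ROWS' [FORCE]. ROWS is JSON, a list of rows, each an object of numbers: "dx", "dy", "dz": the shift along the tool's x, y, z in m; "rx", "ry", "rz": the turn, a rotation vector about the tool's x, y, z in degrees; "hand": the finger opening in m, from 0 to 0.0854. In form: [{"dx": .., "dy": .., "dz": .., "rx": .., "ry": .., "rz": .., "hand": ..}, ...]. A call has 1 to 12 rows; each row shifts and turns the commanded pose from where the row before left it, along the tool's axes as they then stand; what a row does not reach is not made up. A row lasts 1/12 s, in which the tool goes at most 41.7 mm and 7.16 degrees, less where a joint would pass 70% of its speed; a pose out of reach is approached as far as the arm can. A call is refused whole if a number of a shift passes 0.0417 or a number of a turn 7.16, either way. A call with a gripper value outside its range is refused whole. The fingers move at their own pace and stop on an object; FORCE is the grip in N (left out, the last holds). Time passes only in rows, so rows that do not move let the fingers close. It gives the time, the measured TCP pose, the force, the opening and the grip force at its end, in the units of the state.
- manip.get_state(): the state, without advancing time (a new reading comes with each control period).
- manip.get_image(name): name is "side" or "top" or "wrist"; returns a dict with "frame" (384x512x3 uint8, red, green, blue), "fx", "fy", "cx", "cy" (pixels), "distortion" ([k1, k2, p1, p2, k3] as OpenCV has them; the pictures are not rectified), "position" and "attitude" of the camera in the world; the wrist camera has in their place "mount" (4x4, takes a point from camera to tool coordinates, whose origin is the TCP and whose axes are the flange's). Camera axes: x right, y up, looking along -z (the intrinsics and any distortion apply to the point x, -y, -z); pixel columns grow to the right and rows downward; lengths in m; the calibration is good to about 2 mm. A picture is of the moment at which its call begins: read the wrist's pose just before it. There is no depth.
- manip.sign_off(): hands the job in; it is judged then, once.
The state is a dict: "clock": time; "qpos": joint angles; "qd": joint speeds; "effort": joint torques, N m; "position": TCP position; "ee_rot": TCP orientation; "contact_force": force on the tool from outside, world axes, zero at the start; "moment": the same for the moment, N m; "width": finger opening in m; "gripper_force": force on a finger pad.
Only numpy, scipy, OpenCV 4.12 (cv2) and the standard library are available. Lean on these libraries where they do the work, as an engineer would, in place of code of your own. Each camera call takes 0.05 s, during which the arm holds its last target. There are 200 camera calls.

### The job

Take the sign post with the flat clip head out of the wooden block and slide it, foot first, down into the metal post holder, past the holder's side spring plunger, until the foot is fully home on the stop inside and the plunger has snapped into the groove of the post; then let go and leave it standing. Do it gently, by feel: never press the foot on the stop with more than 15 N, nor the holder with more than 40 N in all, and leave the other post and the goods around undisturbed.

Things in the scene. Friction and masses are not known exactly. Their poses are not given: they have to be found in the camera images.
- post: aluminium sign post with flat clip head, 150 g, 165 mm long, upright in a hole of the wooden block (foot 10 mm above the table). Origin: centre of the foot's underside, z up along the post. Round rod, diameter 16 mm; foot edge tapered over 10 mm, 6 mm across at the bottom. A ring groove 4 mm deep with sloped sides is centred 37 mm above the foot (12 mm wide at the surface)
- post_head (a point): centre of the post's head, 145 mm above its foot, axes as the post's. The head is a rigid flat clip block, 14 mm thick along x, 32 mm wide along y, 40 mm high; grip it from above across its 14 mm thickness
- other_post: the post in the other hole: same rod, but a round knob head 34 mm in diameter, 161 mm long; it stays where it is. Origin at its foot, z up. The two may stand in either hole
- rack: wooden block fixed on the table, 60 mm (x) by 150 mm (y), 45 mm high; origin at the centre of its underside. Two holes 18.5 mm wide, 35 mm deep, at y = +40 and -40 mm on its middle line
- holder: metal post holder fixed on the table: 92 x 92 x 8 mm base plate, square tube 42 x 42 mm up to 115 mm height. Origin: centre of the underside, z up. Square bore 18 mm wide, sides along its x and y. A carriage clamped in a slot of its -x wall, at a height that differs each time, carries the stop in the bore and the plunger, whose black knob reaches 49 mm from the axis
- holder_mouth (a point): centre of the holder's mouth, 115 mm above the table, axes as the holder's. The rim has a 45 degree lead-in 4 mm deep (26 mm wide at the top). The stop inside, on which the post's foot must rest, lies anywhere from 54 to 86 mm below this point (not measured: to be felt)
- plunger (a joint): side spring plunger, m. 0: in, its round nose (radius 4 mm) 5 mm inside the bore; grows as the post pushes it out: 1.5 to 3 mm with the rod beside it, about 0 once snapped into the groove. Axis 37 mm above the stop: it snaps as the foot nears the stop. Spring 8 N plus 1 N/mm. Wedging it out takes 7 to 20 N of push, sliding on 6 to 10 N; at the snap the push drops, at the stop it rises sharply
- tape_roll: round roll of tape, 51 mm in diameter, 18 mm high, lies behind the holder; bystander. Origin: centre of its underside
- ink_box: flat black box 69 x 86 x 21 mm on the table, nearest the robot; bystander. Origin: centre of its underside
- flat_box: flat white box 85 x 110 x 12 mm lying behind the upright sticker packs; bystander. Origin: centre of its underside
There are look-alikes about, which are no part of the job. Leave any yellow look-alike of the post alone.

How it is judged:
By the outcome, as a careful person would: the job done as asked, in the order asked, and still so for the second after the job is handed in, with the robot touching nothing.
It also fails if it takes over 72 s, if anything falls off the work surface, if the arm or the gripper's body presses on something with over 40 N, if the wrist force passes 120 N, or if a joint passes its speed limit or range.

## Working session

There is one attempt and no reset: what is moved stays moved. The work goes in short steps, Python scripts to look and compute and a shell command to move; the robot and the scene stay as the last step left them, time stands still between calls to the robot, and variables do not carry over. Pictures are saved under pics/ and viewed, at most 10 in all, crops included, and the job is handed in when it is done.

```bash
ls; mkdir -p pics
python3 - <<'E'
from rig import manip
import cv2,pickle
s=manip.get_state();print(s, manip.grasp_offset)
d={}
for n in ("side","top","wrist"):
    im=manip.get_image(n);d[n]=im
    cv2.imwrite(f"pics/{n}0.png",im["frame"][:,:,::-1]);print(n,{k:v for k,v in im.items() if k!="frame"})
pickle.dump((s,d),open("v0.pkl","wb"))
E
```

```text
pics
{'clock': 0.0, 'qpos': array([-1.46401979e+00,  2.76626552e-01,  1.50616728e+00, -3.12775585e-05,
        1.36069897e+00, -1.21003695e-01]), 'qd': array([-5.44004200e-05,  2.76136387e-04,  1.19360280e-03,  2.62899631e-04,
        1.81954447e-04, -2.27397601e-04]), 'effort': array([ 7.23277371e-04, -4.16776335e+01, -2.45805162e+01,  8.68836241e-05,
        1.12345006e-02,  2.59879201e-06]), 'position': array([ 0.12976732, -0.55960701,  0.23040812]), 'ee_rot': array([-9.50156941e-04,  9.93520707e-01,  1.13647269e-01, -8.53304257e-06]), 'contact_force': array([ 0.13545714,  0.08043021, -0.64589481]), 'moment': array([ 0.00125945, -0.02676999,  0.01925482]), 'gripper_force': 0.0, 'width': 0.08567088905371761} -0.0187
side {'fx': 463.1002810423177, 'fy': 463.1002810423177, 'cx': 257.83867084378085, 'cy': 190.1074623127875, 'distortion': array([0.06606274, 0.        , 0.        , 0.        , 0.        ]), 'position': array([0.12012276, 1.12041226, 0.52131289]), 'attitude': array([-0.14804305, -0.10340834,  0.55944391,  0.80895765])}
top {'fx': 369.2894210995626, 'fy': 369.2894210995626, 'cx': 261.2384713001999, 'cy': 189.9850511239075, 'distortion': array([-0.08921721,  0.        ,  0.        ,  0.        ,  0.        ]), 'position': array([0.36441314, 0.11820918, 1.05648232]), 'attitude': array([-0.69529784, -0.05601471,  0.06283011,  0.71377563])}
wrist {'fx': 309.3400125672578, 'fy': 309.3400125672578, 'cx': 253.40825540291547, 'cy': 190.38954354196792, 'distortion': array([-0.04940081,  0.        ,  0.        ,  0.        ,  0.        ]), 'mount': array([[-1.70607669e-04,  9.62100722e-01,  2.72694282e-01,
         6.87669978e-02],
       [ 9.99999869e-01,  2.95684344e-04, -4.17575581e-04,
        -6.11865348e-05],
       [-4.82381198e-04,  2.72694175e-01, -9.62100647e-01,
        -1.42090751e-01],
       [ 0.00000000e+00,  0.00000000e+00,  0.00000000e+00,
         1.00000000e+00]])}
```

View pics/side0.png

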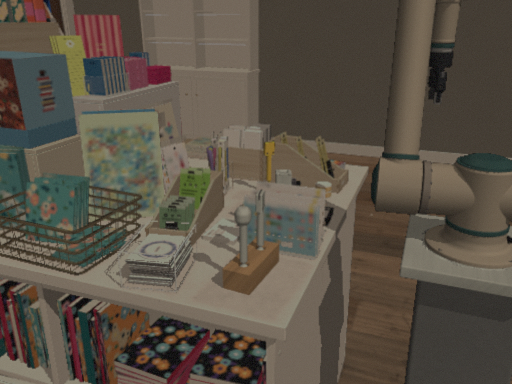

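View pics/top0.png

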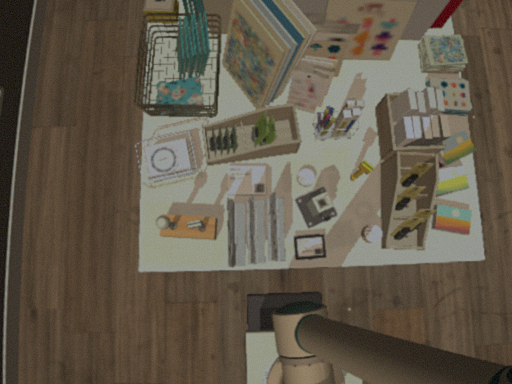

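Run:
```python
import cv2,numpy as np
t=cv2.imread("pics/top0.png")[150:270,140:350];s=cv2.imread("pics/side0.png")[125:295,200:350]
a=cv2.convertScaleAbs(cv2.resize(t,None,fx=3.8,fy=3.8,interpolation=3),alpha=1.4)[:, :798]
b=cv2.convertScaleAbs(cv2.resize(s,None,fx=3.5,fy=3.5,interpolation=3),alpha=1.4)
cv2.imwrite("pics/ct.png",a);cv2.imwrite("pics/cs.png",b)
```

```text
(no output)
```

View pics/ct.png

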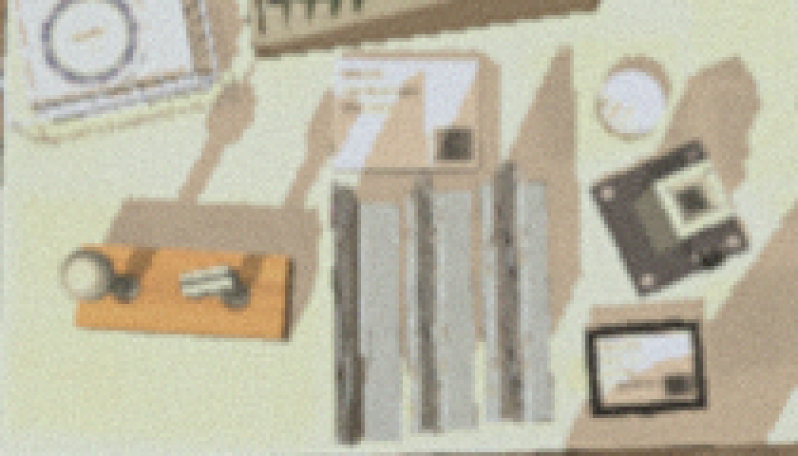

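View pics/cs.png

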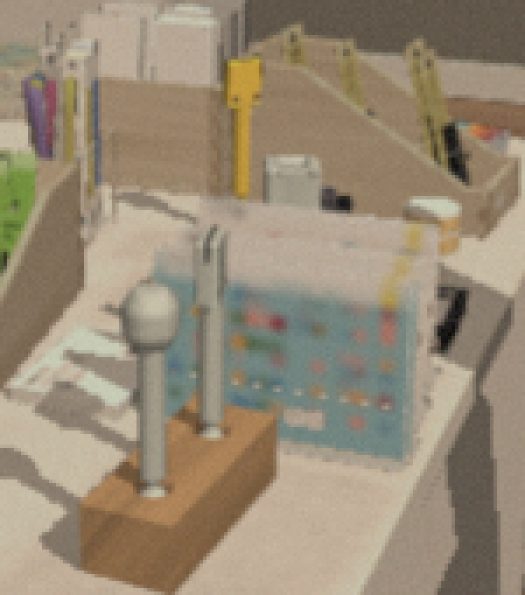

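The candidates are the clip head at top px (195,224), the round knob post at (163,222) and the yellow look-alike at (360,170). The first has the flat grey slotted head and stands in the wood block, so it is the one meant. The side crop confirms it at side px (261,205). The holder mouth is at top px (322.5,202.8), with its knob at (326,218).

```bash
cat > h.py <<'E'
import numpy as np,cv2,pickle
from scipy.spatial.transform import Rotation as R
def q(a): return R.from_quat(np.r_[a[1:],a[0]])
def cam(im,s):
    if "mount" in im:
        T=np.eye(4);T[:3,:3]=q(s["ee_rot"]).as_matrix();T[:3,3]=s["position"];T=T@im["mount"]
        return T[:3,:3],T[:3,3]
    return q(im["attitude"]).as_matrix(),np.array(im["position"])
def K(im): return np.array([[im["fx"],0,im["cx"]],[0,im["fy"],im["cy"]],[0,0,1.]])
def ray(im,s,u,v,z):
    Rm,p=cam(im,s);x,y=cv2.undistortPoints(np.array([[[u,v]]],float),K(im),np.array(im["distortion"]))[0,0]
    d=Rm@np.array([x,-y,-1]);return p+d*(z-p[2])/d[2]
def proj(im,s,P):
    Rm,p=cam(im,s);c=(np.asarray(P)-p)@Rm*[1,-1,-1]
    return cv2.projectPoints(c.reshape(-1,1,3),np.zeros(3),np.zeros(3),K(im),np.array(im["distortion"]))[0][:,0]
E
python3 - <<'E'
from h import *
np.set_printoptions(precision=4,suppress=True)
s,d=pickle.load(open("v0.pkl","rb"));t=d["top"]
c=lambda x,y,z:ray(t,s,140+x/3.8,150+y/3.8,z)
for n,l,z in (("rack",[(80,246),(292,257),(290,340),(78,325)],.045),("head",[(180,275),(232,268),(235,290),(185,298)],.175),("knob",[(87,273)],.154),("base",[(590,188),(698,140),(750,248),(640,295)],.008),("mouth",[(694,201)],.115),("plk",[(708,258)],.06),("packs",[(345,185),(500,175)],.12),("tape",[(633,100)],.018)):
    P=np.array([c(x,y,z) for x,y in l]);print(n,P.mean(0));
    if len(P)==4:print(np.linalg.norm(np.diff(P,axis=0),axis=1),np.degrees(np.arctan2(*(P[1]-P[0])[[1,0]])),np.degrees(np.arctan2(*(P[3]-P[0])[[1,0]])))
# side check
h=np.array([c(208,283,.175)]);print("head c",h,proj(d["side"],s,h),proj(d["side"],s,h-[0,0,.165]))
S=lambda x,y,z:ray(d["side"],s,200+x/3.5,125+y/3.5,z)
print("side head top",S(213,235,.175),"holder mouth side",S(293,160,.115),"hole",S(210,432,.045))
print("pack top z?",[ (z,S(435,228,z)) for z in (.1,.13)])
E
```

```text
rack [0.4389 0.3079 0.045 ]
[0.1549 0.0596 0.1538] -94.31167988168707 179.34597818276183
head [0.4347 0.2687 0.175 ]
[0.0331 0.014  0.0318] -83.67681352963415 -167.5691359977897
knob [0.4445 0.3509 0.154 ]
base [ 0.4883 -0.0506  0.008 ]
[0.0909 0.0906 0.091 ] -67.54928023976154 -157.33833593610575
mouth [ 0.4864 -0.0505  0.115 ]
plk [ 0.4522 -0.0683  0.06  ]
packs [0.5048 0.1332 0.12  ]
tape [ 0.5772 -0.0257  0.018 ]
head c [[0.4346 0.2687 0.175 ]] [[262.2176 191.9626]] [[262.1002 261.4008]]
side head top [0.4369 0.2707 0.175 ] holder mouth side [ 0.4906 -0.0563  0.115 ] hole [0.4371 0.2753 0.045 ]
pack top z? [(0.1, array([0.3577, 0.0158, 0.1   ])), (0.13, array([0.3407, 0.0945, 0.13  ]))]
```

```bash
python3 -m pendant '[{"dz":-0.01,"rz":-7.08},{"dz":-0.01,"rz":-7.08},{"dz":-0.01,"rz":-7.08},{"dz":-0.01,"rz":-7.08},{"dz":-0.01,"rz":-7.08},{"dz":-0.01,"rz":-7.08},{"dz":-0.01,"rz":-7.08},{"dz":-0.01,"rz":-7.08},{"dz":-0.01,"rz":-7.08},{"dz":-0.01,"rz":-7.08},{"dz":-0.01,"rz":-7.08},{"dz":-0.01,"rz":-7.08}]'
cat > st.py <<'E'
from h import *
from rig import manip
import sys
np.set_printoptions(precision=4,suppress=True)
def delta(tgt,s=None):
    s=s or manip.get_state();return q(s["ee_rot"]).as_matrix().T@(np.array(tgt)-s["position"])
if __name__=="__main__":
    s=manip.get_state();M=q(s["ee_rot"]).as_matrix()
    print(s["clock"],s["position"],"phi",np.degrees(np.arctan2(M[1,0],M[0,0])),"z",M[:,2],"F",s["contact_force"],"w",s["width"])
    if len(sys.argv)>3: print("tool delta",delta([float(a) for a in sys.argv[1:4]],s))
E
python3 st.py .4357 .2697 .32
```

```text
0.15 [ 0.1298 -0.5598  0.2307] phi 13.052324573971248 z [-0.0002  0.0013 -1.    ] F [-0.0478 -0.2496 -0.3373] w 0.08565223437006374
tool delta [ 0.4853 -0.7391 -0.0883]invalid input
```

```bash
python3 -m pendant '[{"dz": -0.02, "rz": -7.0, "hand": 0.05}]' 40; echo; python3 -m pendant '[{"dz": -0.02, "rz": -7.0}]'; echo; python3 -m pendant '[{"dx":0,"dy":0,"dz":-0.02,"rx":0,"ry":0,"rz":-7.0,"hand":0.05}]' 40; python3 st.py
```

```text
clock: 0.23
position: [0.1295, -0.5575, 0.2473]
ee_rot: [-0.005, 0.985, 0.175, 0.0]
contact_force: [0.8, -0.3, -0.2]
width: 0.0756
gripper_force: 0.0
0.2333 [ 0.1295 -0.5575  0.2473] phi 20.157973264080947 z [-0.001   0.0092 -1.    ] F [ 0.7707 -0.3256 -0.1719] w 0.07559644160290979invalid input
invalid input
```

All seven keys are required in each row.

```bash
python3 -m pendant '[{"dx":0,"dy":0,"dz":-0.01,"rx":0,"ry":0,"rz":-7.1,"hand":0.05},{"dx":0,"dy":0,"dz":-0.01,"rx":0,"ry":0,"rz":-7.1,"hand":0.05},{"dx":0,"dy":0,"dz":-0.01,"rx":0,"ry":0,"rz":-7.1,"hand":0.05},{"dx":0,"dy":0,"dz":-0.01,"rx":0,"ry":0,"rz":-7.1,"hand":0.05},{"dx":0,"dy":0,"dz":-0.01,"rx":0,"ry":0,"rz":-7.1,"hand":0.05},{"dx":0,"dy":0,"dz":-0.01,"rx":0,"ry":0,"rz":-7.1,"hand":0.05},{"dx":0,"dy":0,"dz":-0.01,"rx":0,"ry":0,"rz":-7.1,"hand":0.05},{"dx":0,"dy":0,"dz":-0.01,"rx":0,"ry":0,"rz":-7.1,"hand":0.05},{"dx":0,"dy":0,"dz":0,"rx":0,"ry":0,"rz":-7.1,"hand":0.05},{"dx":0,"dy":0,"dz":0,"rx":0,"ry":0,"rz":-7.1,"hand":0.05},{"dx":0,"dy":0,"dz":0,"rx":0,"ry":0,"rz":-7.1,"hand":0.05},{"dx":0,"dy":0,"dz":0,"rx":0,"ry":0,"rz":0,"hand":0.05}]'; python3 st.py .4357 .2697 .33
```

```text
clock: 1.23
position: [0.1299, -0.56, 0.331]
ee_rot: [-0.0, 0.654, 0.756, 0.0]
contact_force: [0.3, 0.1, -0.4]
width: 0.0499
gripper_force: 0.0
1.2333 [ 0.1299 -0.56    0.331 ] phi 98.2651984237295 z [-0.      0.0006 -1.    ] F [ 0.2967  0.0773 -0.363 ] w 0.04989665246327015
tool delta [0.7771 0.4219 0.0015]
```

```bash
python3 -m pendant '[{"dx":0.0324,"dy":0.0176,"dz":0,"rx":0,"ry":0,"rz":0,"hand":0.05},{"dx":0.0324,"dy":0.0176,"dz":0,"rx":0,"ry":0,"rz":0,"hand":0.05},{"dx":0.0324,"dy":0.0176,"dz":0,"rx":0,"ry":0,"rz":0,"hand":0.05},{"dx":0.0324,"dy":0.0176,"dz":0,"rx":0,"ry":0,"rz":0,"hand":0.05},{"dx":0.0324,"dy":0.0176,"dz":0,"rx":0,"ry":0,"rz":0,"hand":0.05},{"dx":0.0324,"dy":0.0176,"dz":0,"rx":0,"ry":0,"rz":0,"hand":0.05},{"dx":0.0324,"dy":0.0176,"dz":0,"rx":0,"ry":0,"rz":0,"hand":0.05},{"dx":0.0324,"dy":0.0176,"dz":0,"rx":0,"ry":0,"rz":0,"hand":0.05},{"dx":0.0324,"dy":0.0176,"dz":0,"rx":0,"ry":0,"rz":0,"hand":0.05},{"dx":0.0324,"dy":0.0176,"dz":0,"rx":0,"ry":0,"rz":0,"hand":0.05},{"dx":0.0324,"dy":0.0176,"dz":0,"rx":0,"ry":0,"rz":0,"hand":0.05},{"dx":0.0324,"dy":0.0176,"dz":0,"rx":0,"ry":0,"rz":0,"hand":0.05}]'; python3 -m pendant '[{"dx":0.0324,"dy":0.0176,"dz":0,"rx":0,"ry":0,"rz":0,"hand":0.05},{"dx":0.0324,"dy":0.0176,"dz":0,"rx":0,"ry":0,"rz":0,"hand":0.05},{"dx":0.0324,"dy":0.0176,"dz":0,"rx":0,"ry":0,"rz":0,"hand":0.05},{"dx":0.0324,"dy":0.0176,"dz":0,"rx":0,"ry":0,"rz":0,"hand":0.05},{"dx":0.0324,"dy":0.0176,"dz":0,"rx":0,"ry":0,"rz":0,"hand":0.05},{"dx":0.0324,"dy":0.0176,"dz":0,"rx":0,"ry":0,"rz":0,"hand":0.05},{"dx":0.0324,"dy":0.0176,"dz":0,"rx":0,"ry":0,"rz":0,"hand":0.05},{"dx":0.0324,"dy":0.0176,"dz":0,"rx":0,"ry":0,"rz":0,"hand":0.05},{"dx":0.0324,"dy":0.0176,"dz":0,"rx":0,"ry":0,"rz":0,"hand":0.05},{"dx":0.0324,"dy":0.0176,"dz":0,"rx":0,"ry":0,"rz":0,"hand":0.05},{"dx":0.0324,"dy":0.0176,"dz":0,"rx":0,"ry":0,"rz":0,"hand":0.05},{"dx":0,"dy":0,"dz":0,"rx":0,"ry":0,"rz":0,"hand":0.05}]'; python3 st.py .4357 .2697 .33
python3 - <<'E'
from rig import manip
import cv2,pickle
s=manip.get_state();im=manip.get_image("wrist");pickle.dump((s,im),open("v1.pkl","wb"))
cv2.imwrite("pics/w1.png",cv2.convertScaleAbs(cv2.resize(im["frame"][:,:,::-1],None,fx=1.5,fy=1.5),alpha=1.3))
E
```

```text
clock: 2.23
position: [0.2837, -0.1436, 0.3313]
ee_rot: [0.0, 0.657, 0.754, 0.0]
contact_force: [0.7, 0.1, 0.2]
width: 0.0499
gripper_force: 0.0
clock: 3.23
position: [0.4268, 0.2406, 0.3301]
ee_rot: [-0.001, 0.654, 0.756, 0.001]
contact_force: [1.1, -0.6, 0.4]
width: 0.0503
gripper_force: 0.0
3.2333 [0.4268 0.2406 0.3301] phi 98.25172213931302 z [ 0.0001  0.0038 -1.    ] F [ 1.0916 -0.6129  0.4178] w 0.050255634672700916
tool delta [0.0275 0.013  0.0002]
```

View pics/w1.png

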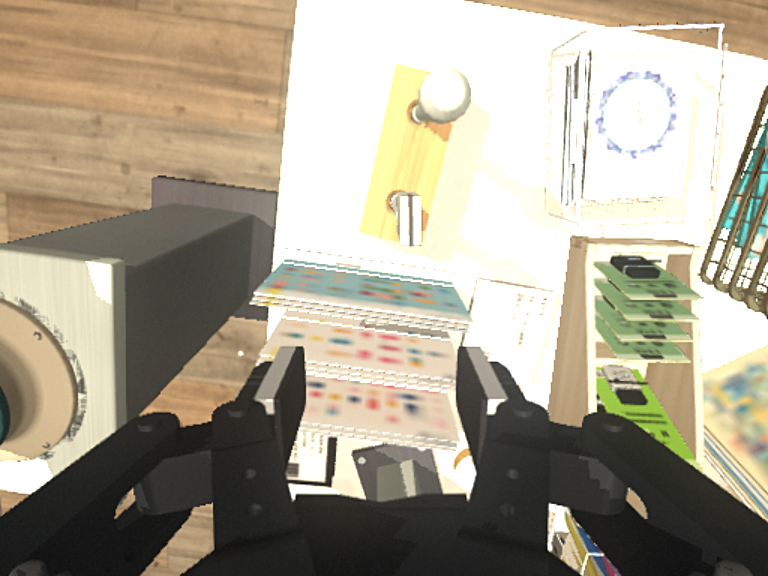

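Run:
```python
from st import *
s,im=pickle.load(open("v1.pkl","rb"))
P=np.array([ray(im,s,x/1.5,y/1.5,.175) for x,y in [(399,194),(420,194),(423,245),(401,246)]])
print(P,P.mean(0),np.linalg.norm(np.diff(P,axis=0),axis=1))
a=(P[2]+P[3]-P[0]-P[1]);print("width axis deg",np.degrees(np.arctan2(a[1],a[0])))
k=ray(im,s,444/1.5,95/1.5,.154);print("knob",k)
h=ray(im,s,397/1.5,203/1.5,.045);print("hole?",h)
f=.5*(P.mean(0)+[.4347,.2687,.175]);print(f,delta([*f[:2],.33]))
```

```text
[[0.4318 0.2873 0.175 ]
 [0.4449 0.2892 0.175 ]
 [0.4523 0.2572 0.175 ]
 [0.4382 0.2545 0.175 ]] [0.4418 0.2721 0.175 ] [0.0133 0.0328 0.0143]
width axis deg -78.01943223642085
knob [0.4519 0.3525 0.154 ]
hole? [0.4378 0.2698 0.045 ]
[0.4382 0.2704 0.175 ] [0.0306 0.0173 0.0002]
```

```bash
python3 -m pendant '[{"dx":0.015,"dy":0.0087,"dz":0.02,"rx":0,"ry":0,"rz":0,"hand":0.05},{"dx":0.0156,"dy":0.0086,"dz":0.02,"rx":0,"ry":0,"rz":-1,"hand":0.05},{"dx":0,"dy":0,"dz":0.02,"rx":0,"ry":0,"rz":0,"hand":0.05},{"dx":0,"dy":0,"dz":0.02,"rx":0,"ry":0,"rz":0,"hand":0.05},{"dx":0,"dy":0,"dz":0,"rx":0,"ry":0,"rz":0,"hand":0.05},{"dx":0,"dy":0,"dz":0,"rx":0,"ry":0,"rz":0,"hand":0.05},{"dx":0,"dy":0,"dz":0,"rx":0,"ry":0,"rz":0,"hand":0.05}]'
python3 - <<'E'
from rig import manip
import cv2,pickle
s=manip.get_state();im=manip.get_image("wrist");pickle.dump((s,im),open("v2.pkl","wb"))
cv2.imwrite("pics/w2.png",cv2.convertScaleAbs(cv2.resize(im["frame"][100:330,130:390,::-1],None,fx=2.5,fy=2.5),alpha=0.9))
E
```

```text
clock: 3.87
position: [0.4382, 0.2671, 0.2525]
ee_rot: [0.001, 0.649, 0.761, 0.001]
contact_force: [0.0, 0.3, 1.2]
width: 0.0496
gripper_force: 0.0
```

View pics/w2.png

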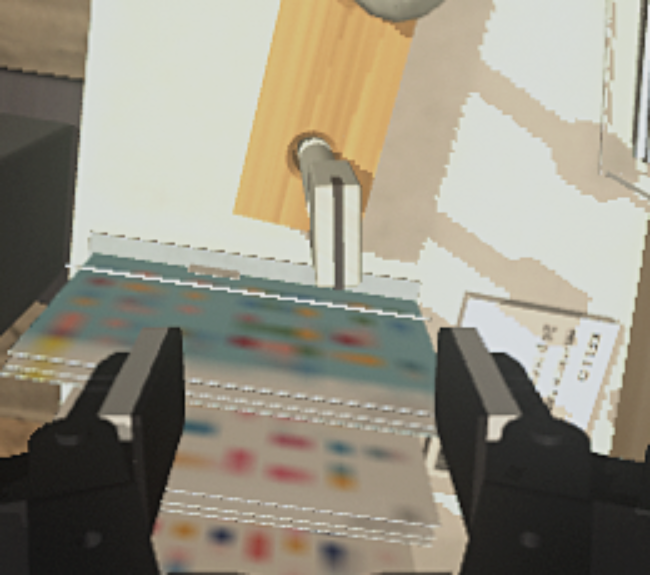

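```bash
python3 - <<'E'
from st import *
s,im=pickle.load(open("v2.pkl","rb"))
P=np.array([ray(im,s,130+x/2.5,100+y/2.5,.175) for x,y in [(315,182),(358,182),(361,287),(320,287)]])
print(P.mean(0),np.linalg.norm(np.diff(P,axis=0),axis=1))
a=(P[2]+P[3]-P[0]-P[1]);print("width axis deg",np.degrees(np.arctan2(a[1],a[0])))
print(delta([*P.mean(0)[:2],.155-.0187]))
# fingertips: where TCP line projects
print((proj(im,s,[s["position"]])[0]-[130,100])*2.5)
E
python3 st.py
```

```text
[0.4461 0.2723 0.175 ] [0.0125 0.0325 0.0124]
width axis deg -78.26118407113134
[0.0036 0.008  0.1166]
[310.0717 363.3724]
3.9167 [0.4385 0.2674 0.2529] phi 99.06322796949527 z [ 0.0026  0.0009 -1.    ] F [-0.1161 -0.0869 -0.1439] w 0.05000302865880501
```

```bash
python3 -m pendant '[{"dx":0.0018,"dy":0.0035,"dz":0.018,"rx":0,"ry":0,"rz":0,"hand":0.06},{"dx":0.0018,"dy":0.0035,"dz":0.018,"rx":0,"ry":0,"rz":-1.5,"hand":0.06},{"dx":0,"dy":0,"dz":0.018,"rx":0,"ry":0,"rz":-1.0,"hand":0.06},{"dx":0,"dy":0,"dz":0,"rx":0,"ry":0,"rz":0,"hand":0.06},{"dx":0,"dy":0,"dz":0,"rx":0,"ry":0,"rz":0,"hand":0.06},{"dx":0,"dy":0,"dz":0,"rx":0,"ry":0,"rz":0,"hand":0.06}]'
python3 - <<'E'
from rig import manip
import cv2,pickle
s=manip.get_state();im=manip.get_image("wrist");t=manip.get_image("top");pickle.dump((s,im,t),open("v3.pkl","wb"))
a=cv2.convertScaleAbs(cv2.resize(im["frame"][140:330,140:380,::-1],(720,570)),alpha=0.8)
cv2.imwrite("pics/w3.png",a)
E
```

```text
clock: 4.42
position: [0.445, 0.2725, 0.199]
ee_rot: [0.001, 0.632, 0.775, 0.001]
contact_force: [1.0, -0.0, 0.2]
width: 0.0598
gripper_force: 0.0
```

View pics/w3.png

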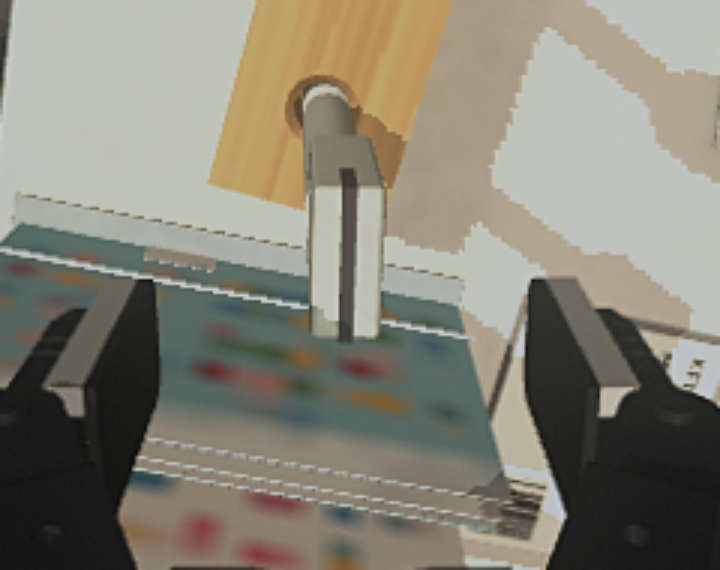

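```bash
python3 - <<'E'
from st import *
s,im,t=pickle.load(open("v3.pkl","rb"))
P=np.array([ray(im,s,140+x/3,140+y/3,.175) for x,y in [(313,186),(383,186),(379,337),(312,338)]])
print(P.mean(0),np.linalg.norm(np.diff(P,axis=0),axis=1))
a=(P[2]+P[3]-P[0]-P[1]);print("width axis deg",np.degrees(np.arctan2(a[1],a[0])))
print(delta([*P.mean(0)[:2],.155-.0187]),(proj(im,s,[s["position"]])[0]-140)*3)
print("hole",ray(im,s,140+325/3,140+105/3,.045))
E
python3 st.py
```

```text
[0.4461 0.2722 0.175 ] [0.0132 0.0314 0.0132]
width axis deg -79.17302753180734
[-0.0007  0.0008  0.0627] [342.0951 316.1217]
hole [0.44   0.2724 0.045 ]
4.5167 [0.445  0.2726 0.199 ] phi 101.62344598755186 z [ 0.003   0.0012 -1.    ] F [ 0.68   -0.3932  0.1143] w 0.06007638705526109
```

Run:
```python
from st import *
s=manip.get_state();a=manip.get_image("side");_,_,t=pickle.load(open("v3.pkl","rb"));pickle.dump((s,a),open("v4.pkl","wb"))
c=cv2.resize(a["frame"][120:290,200:320,::-1],None,fx=3.5,fy=3.5,interpolation=cv2.INTER_CUBIC)
d=cv2.resize(t["frame"][190:260,140:240,::-1],None,fx=3.7,fy=3.7,interpolation=cv2.INTER_CUBIC)
o=np.zeros((595,790,3),np.uint8);o[:,:420]=c;o[:259,420:790]=d
cv2.imwrite("pics/c4.png",cv2.convertScaleAbs(o,alpha=1.3))
p=s["position"];z=q(s["ee_rot"]).as_matrix()[:,2]
print("TCP px",(proj(a,s,[p,p-.1*z])-[200,120])*3.5)
print("post px vertical",(proj(a,s,[[.4355,.2697,.175],[.4355,.2697,.045],[.446,.2722,.175],[.44,.2722,.045]])-[200,120])*3.5)
```

```text
TCP px [[199.0636 214.088 ]
 [199.2155  49.2605]]
post px vertical [[215.722  252.2159]
 [215.4806 445.9987]
 [197.8633 251.4157]
 [207.3557 446.5634]]
```

View pics/c4.png

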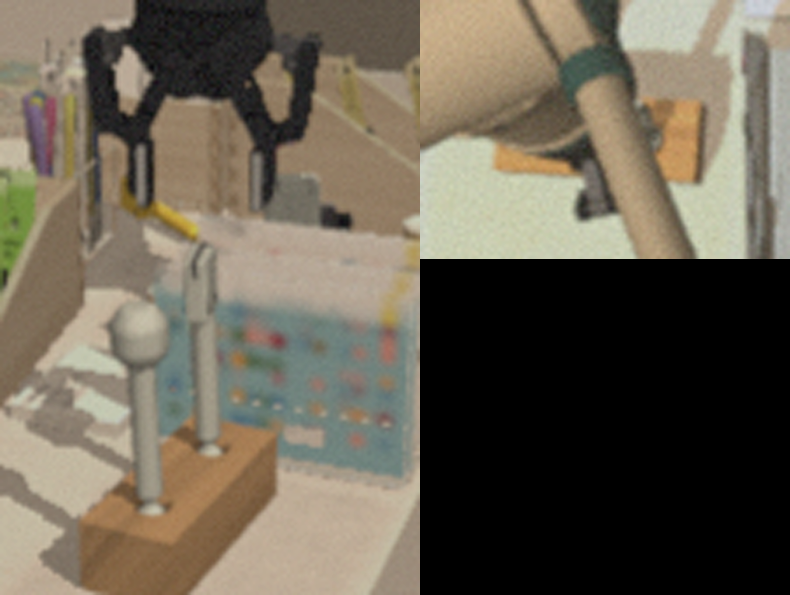

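```bash
python3 -m pendant '[{"dx":-0.0007,"dy":-0.0025,"dz":0.0127,"rx":0,"ry":0,"rz":0,"hand":0.06},{"dx":0,"dy":0,"dz":0.015,"rx":0,"ry":0,"rz":0.7,"hand":0.06},{"dx":0,"dy":0,"dz":0.015,"rx":0,"ry":0,"rz":0,"hand":0.06},{"dx":0,"dy":0,"dz":0.01,"rx":0,"ry":0,"rz":0,"hand":0.05},{"dx":0,"dy":0,"dz":0.01,"rx":0,"ry":0,"rz":0,"hand":0.04},{"dx":0,"dy":0,"dz":0,"rx":0,"ry":0,"rz":0,"hand":0.03},{"dx":0,"dy":0,"dz":0,"rx":0,"ry":0,"rz":0,"hand":0.025},{"dx":0,"dy":0,"dz":0,"rx":0,"ry":0,"rz":0,"hand":0.02},{"dx":0,"dy":0,"dz":0,"rx":0,"ry":0,"rz":0,"hand":0.016}]' 40; python3 st.py; python3 -m pendant '[{"dx":0,"dy":0,"dz":0,"rx":0,"ry":0,"rz":0,"hand":0.01},{"dx":0,"dy":0,"dz":0,"rx":0,"ry":0,"rz":0,"hand":0.005},{"dx":0,"dy":0,"dz":0,"rx":0,"ry":0,"rz":0,"hand":0},{"dx":0,"dy":0,"dz":0,"rx":0,"ry":0,"rz":0,"hand":0},{"dx":0,"dy":0,"dz":0,"rx":0,"ry":0,"rz":0,"hand":0}]' 40; python3 st.py
```

```text
clock: 5.32
position: [0.4424, 0.2714, 0.1354]
ee_rot: [0.0, 0.636, 0.771, 0.001]
contact_force: [-0.4, 0.1, 1.0]
width: 0.0159
gripper_force: 0.3
5.3167 [0.4424 0.2714 0.1354] phi 100.95145682448744 z [ 0.0016  0.0006 -1.    ] F [-0.3689  0.0979  0.9835] w 0.015929186613916693
clock: 5.73
position: [0.4416, 0.2712, 0.1354]
ee_rot: [0.0, 0.636, 0.771, 0.0]
contact_force: [-2.4, -0.6, 5.5]
width: 0.0134
gripper_force: 44.2
5.7333 [0.4416 0.2712 0.1354] phi 100.94925093397629 z [ 0.0003  0.0004 -1.    ] F [-2.3889 -0.6391  5.4782] w 0.01343393732307249
```

```bash
python3 -m pendant '[{"dx":0,"dy":0,"dz":0,"rx":0,"ry":0,"rz":0,"hand":0},{"dx":0,"dy":0,"dz":-0.003,"rx":0,"ry":0,"rz":0,"hand":0},{"dx":0,"dy":0,"dz":-0.006,"rx":0,"ry":0,"rz":0,"hand":0},{"dx":0,"dy":0,"dz":-0.006,"rx":0,"ry":0,"rz":0,"hand":0},{"dx":0,"dy":0,"dz":0,"rx":0,"ry":0,"rz":0,"hand":0}]' 80; python3 -m pendant '[{"dx":0,"dy":0,"dz":-0.008,"rx":0,"ry":0,"rz":0,"hand":0},{"dx":0,"dy":0,"dz":-0.01,"rx":0,"ry":0,"rz":0,"hand":0},{"dx":0,"dy":0,"dz":-0.01,"rx":0,"ry":0,"rz":0,"hand":0},{"dx":0,"dy":0,"dz":-0.015,"rx":0,"ry":0,"rz":0,"hand":0},{"dx":0,"dy":0,"dz":-0.02,"rx":0,"ry":0,"rz":0,"hand":0},{"dx":0,"dy":0,"dz":-0.02,"rx":0,"ry":0,"rz":0,"hand":0},{"dx":0,"dy":0,"dz":-0.02,"rx":0,"ry":0,"rz":0,"hand":0},{"dx":0,"dy":0,"dz":-0.02,"rx":0,"ry":0,"rz":0,"hand":0},{"dx":0,"dy":0,"dz":-0.02,"rx":0,"ry":0,"rz":0,"hand":0},{"dx":0,"dy":0,"dz":0,"rx":0,"ry":0,"rz":0,"hand":0},{"dx":0,"dy":0,"dz":0,"rx":0,"ry":0,"rz":0,"hand":0}]'; python3 st.py .4864 -.0505 .295
```

```text
clock: 6.15
position: [0.4417, 0.2713, 0.1506]
ee_rot: [-0.0, 0.636, 0.771, 0.0]
contact_force: [-0.9, -0.3, 0.0]
width: 0.0128
gripper_force: 78.1
clock: 7.07
position: [0.4425, 0.2714, 0.2942]
ee_rot: [0.001, 0.636, 0.771, 0.002]
contact_force: [0.2, 0.6, -1.2]
width: 0.0127
gripper_force: 78.0
7.0667 [0.4425 0.2714 0.2942] phi 100.95058131044776 z [ 0.0037  0.0014 -1.    ] F [ 0.1776  0.6153 -1.2378] w 0.012716891595254453
tool delta [-0.3244 -0.018  -0.0011]
```

```bash
python3 -m pendant '[{"dx":-0.015,"dy":0,"dz":-0.01,"rx":0,"ry":0,"rz":0,"hand":0},{"dx":-0.0274,"dy":-0.002,"dz":0,"rx":0,"ry":0,"rz":0,"hand":0},{"dx":-0.0274,"dy":-0.002,"dz":0,"rx":0,"ry":0,"rz":0,"hand":0},{"dx":-0.0274,"dy":-0.002,"dz":0,"rx":0,"ry":0,"rz":0,"hand":0},{"dx":-0.0274,"dy":-0.002,"dz":0,"rx":0,"ry":0,"rz":0,"hand":0},{"dx":-0.0274,"dy":-0.002,"dz":0,"rx":0,"ry":0,"rz":0,"hand":0},{"dx":-0.0274,"dy":-0.002,"dz":0,"rx":0,"ry":0,"rz":0,"hand":0},{"dx":-0.0274,"dy":-0.002,"dz":0,"rx":0,"ry":0,"rz":0,"hand":0},{"dx":-0.0274,"dy":-0.002,"dz":0,"rx":0,"ry":0,"rz":0,"hand":0},{"dx":-0.0274,"dy":-0.002,"dz":0,"rx":0,"ry":0,"rz":0,"hand":0},{"dx":-0.0274,"dy":-0.002,"dz":0,"rx":0,"ry":0,"rz":0,"hand":0},{"dx":-0.0274,"dy":-0.002,"dz":0,"rx":0,"ry":0,"rz":0,"hand":0}]'; python3 -m pendant '[{"dx":-0.0274,"dy":-0.002,"dz":0,"rx":0,"ry":0,"rz":0,"hand":0},{"dx":-0.0274,"dy":-0.0034,"dz":0,"rx":0,"ry":0,"rz":0,"hand":0},{"dx":-0.012,"dy":-0.002,"dz":0,"rx":0,"ry":0,"rz":0,"hand":0},{"dx":0,"dy":0,"dz":0,"rx":0,"ry":0,"rz":0,"hand":0},{"dx":0,"dy":0,"dz":0,"rx":0,"ry":0,"rz":0,"hand":0},{"dx":0,"dy":0,"dz":0,"rx":0,"ry":0,"rz":0,"hand":0},{"dx":0,"dy":0,"dz":0,"rx":0,"ry":0,"rz":0,"hand":0}]' ; python3 st.py
python3 - <<'E'
from st import *
s=manip.get_state();im=manip.get_image("wrist");a=manip.get_image("side");t=manip.get_image("top");pickle.dump((s,im,a,t),open("v5.pkl","wb"))
f=im["frame"][:,:,::-1]
o=np.zeros((600,800,3),np.uint8)
o[:600,:500]=cv2.resize(f[0:300,130:380],None,fx=2,fy=2)
b=a["frame"][60:220,215:365,::-1];o[:320,500:]=cv2.resize(b,None,fx=2,fy=2)
b=t["frame"][130:270,270:420,::-1];o[320:,500:]=cv2.resize(b,None,fx=2,fy=2)
cv2.imwrite("pics/c5.png",cv2.convertScaleAbs(o,alpha=1.1))
E
```

```text
clock: 8.07
position: [0.4794, -0.0449, 0.3011]
ee_rot: [-0.001, 0.636, 0.771, -0.001]
contact_force: [0.6, 0.1, -1.2]
width: 0.0131
gripper_force: 78.0
clock: 8.65
position: [0.4853, -0.1093, 0.3024]
ee_rot: [-0.0, 0.636, 0.772, 0.0]
contact_force: [0.0, 0.4, -1.8]
width: 0.0128
gripper_force: 78.0
8.65 [ 0.4853 -0.1093  0.3024] phi 101.03289703938127 z [-0.0005  0.0009 -1.    ] F [ 0.043   0.3673 -1.789 ] w 0.01283559400859626
```

View pics/c5.png

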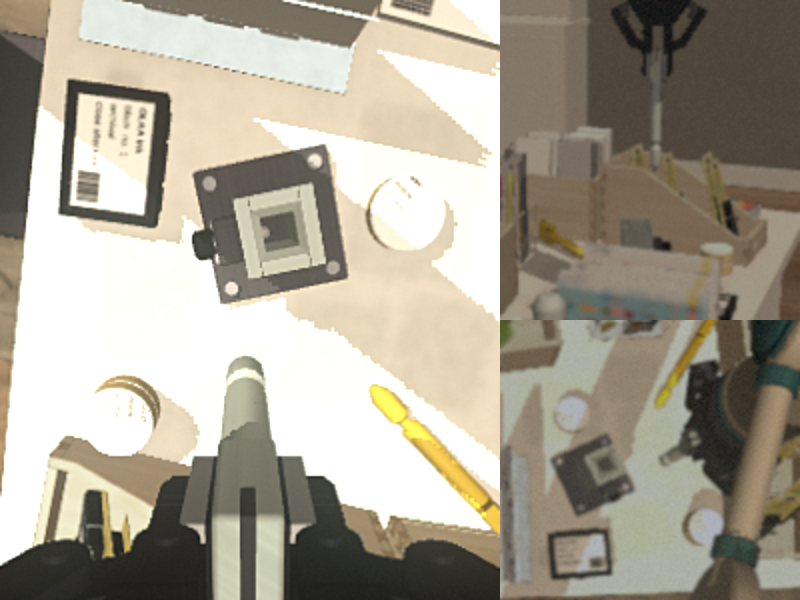

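Run:
```python
from st import *
s,im,a,t=pickle.load(open("v5.pkl","rb"))
w=lambda x,y,z:ray(im,s,130+x/2,y/2,z)
B=np.array([w(x,y,.008) for x,y in [(193,173),(326,145),(349,275),(220,304)]])
print("base",B.mean(0),np.linalg.norm(np.diff(B,axis=0),axis=1),np.degrees(np.arctan2(*(B[1]-B[0])[[1,0]])))
print("mouth",w(282,230,.115))
tt=lambda x,y,z:ray(t,s,270+(x-500)/2,130+(y-320)/2,z)
print("mouth top",tt(605,465,.115), "bore from v0",.4864,-.0505)
M=q(s["ee_rot"]).as_matrix();foot=s["position"]+M[:,2]*(.145-.0187)
print("foot FK",foot,(proj(im,s,[foot,foot-.02*M[:,2]])-[130,0])*2)
# fit: overlay of the model at mean pose
c=B.mean(0)[:2];yaw=np.arctan2(*(B[1]-B[0])[[1,0]])
u=np.array([np.cos(yaw),np.sin(yaw)]);v=np.array([-u[1],u[0]])
f=cv2.resize(im["frame"][60:190,200:320,::-1],None,fx=4.6,fy=4.6,interpolation=cv2.INTER_CUBIC);f=cv2.convertScaleAbs(f,alpha=.9)
for h,z,col in ((.046,.008,(0,0,255)),(.021,.115,(0,255,0)),(.013,.115,(255,0,0)),(.009,.111,(255,0,255))):
    P=[[*(c+h*(i*u+j*v)),z] for i,j in ((1,1),(1,-1),(-1,-1),(-1,1))]
    p=(proj(im,s,P)-[200,60]+.5)*4.6-.5;cv2.polylines(f,[np.round(p).astype(int)],True,col,1)
print(c,np.degrees(yaw));cv2.imwrite("pics/c6.png",f)
```

```text
base [ 0.491  -0.0509  0.008 ] [0.0908 0.0883 0.093 ] 22.44180057270661
mouth [ 0.4919 -0.0497  0.115 ]
mouth top [ 0.4874 -0.0503  0.115 ] bore from v0 0.4864 -0.0505
foot FK [ 0.4853 -0.1092  0.1761] [[247.653  365.6981]
 [247.6917 377.6597]]
[ 0.491  -0.0509] 22.44180057270661
```

View pics/c6.png

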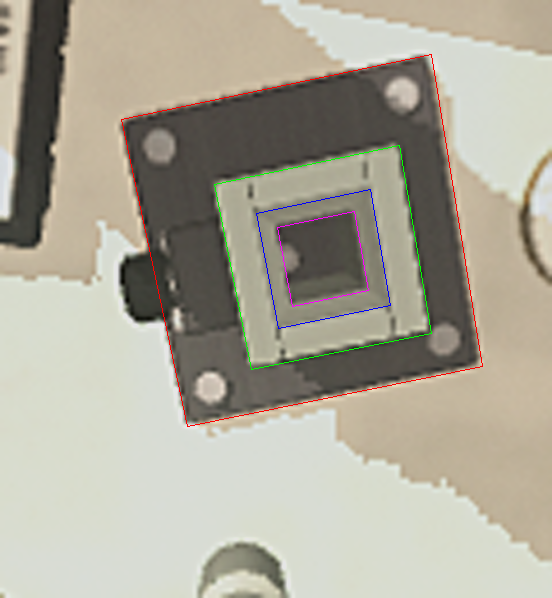

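```bash
python3 -m pendant '[{"dx":0.014,"dy":0.0044,"dz":0,"rx":0,"ry":0,"rz":0,"hand":0},{"dx":0.014,"dy":0.0044,"dz":0,"rx":0,"ry":0,"rz":0,"hand":0},{"dx":0.014,"dy":0.0044,"dz":0,"rx":0,"ry":0,"rz":0,"hand":0},{"dx":0.014,"dy":0.0044,"dz":0,"rx":0,"ry":0,"rz":0,"hand":0},{"dx":0,"dy":0,"dz":0.01,"rx":0,"ry":0,"rz":0,"hand":0},{"dx":0,"dy":0,"dz":0.015,"rx":0,"ry":0,"rz":0,"hand":0},{"dx":0,"dy":0,"dz":0.015,"rx":0,"ry":0,"rz":0,"hand":0},{"dx":0,"dy":0,"dz":0.01,"rx":0,"ry":0,"rz":0,"hand":0},{"dx":0,"dy":0,"dz":0,"rx":0,"ry":0,"rz":0,"hand":0},{"dx":0,"dy":0,"dz":0,"rx":0,"ry":0,"rz":0,"hand":0},{"dx":0,"dy":0,"dz":0,"rx":0,"ry":0,"rz":0,"hand":0}]' ; python3 st.py .4917 -.0509 .25
```

```text
clock: 9.72
position: [0.4927, -0.0527, 0.2532]
ee_rot: [0.001, 0.636, 0.771, 0.0]
contact_force: [0.3, -0.2, -0.3]
width: 0.013
gripper_force: 77.9
9.7167 [ 0.4927 -0.0527  0.2532] phi 100.94481999745994 z [ 0.0011 -0.0005 -1.    ] F [ 0.2536 -0.1504 -0.3308] w 0.012996092826744384
tool delta [ 0.0019 -0.0007  0.0032]
```

```bash
python3 -m pendant '[{"dx":0.0018,"dy":-0.0007,"dz":0.002,"rx":0,"ry":0,"rz":0,"hand":0},{"dx":0,"dy":0,"dz":0.003,"rx":0,"ry":0,"rz":0,"hand":0},{"dx":0,"dy":0,"dz":0.003,"rx":0,"ry":0,"rz":0,"hand":0},{"dx":0,"dy":0,"dz":0.003,"rx":0,"ry":0,"rz":0,"hand":0},{"dx":0,"dy":0,"dz":0.002,"rx":0,"ry":0,"rz":0,"hand":0},{"dx":0,"dy":0,"dz":0,"rx":0,"ry":0,"rz":0,"hand":0}]' ; python3 st.py;  python3 -m pendant '[{"dx":0,"dy":0,"dz":0.002,"rx":0,"ry":0,"rz":0,"hand":0},{"dx":0,"dy":0,"dz":0.002,"rx":0,"ry":0,"rz":0,"hand":0},{"dx":0,"dy":0,"dz":0.002,"rx":0,"ry":0,"rz":0,"hand":0},{"dx":0,"dy":0,"dz":0,"rx":0,"ry":0,"rz":0,"hand":0}]'; python3 st.py
```

```text
clock: 10.22
position: [0.4909, -0.0507, 0.239]
ee_rot: [-0.0, 0.636, 0.771, -0.0]
contact_force: [-0.2, -1.0, -0.6]
width: 0.0133
gripper_force: 77.9
10.2167 [ 0.4909 -0.0507  0.239 ] phi 100.94991521232718 z [-0.001   0.0002 -1.    ] F [-0.2042 -1.0064 -0.6159] w 0.013306771121293685
clock: 10.55
position: [0.491, -0.0507, 0.2331]
ee_rot: [-0.0, 0.636, 0.771, -0.0]
contact_force: [-1.0, 0.0, -1.2]
width: 0.013
gripper_force: 77.9
10.55 [ 0.491  -0.0507  0.2331] phi 100.95157012454305 z [-0.0009  0.0001 -1.    ] F [-1.0302  0.0451 -1.1701] w 0.013049271023822532
```

```bash
for i in 1 ; do python3 -m pendant '[{"dx":0,"dy":0,"dz":0.002,"rx":0,"ry":0,"rz":0,"hand":0},{"dx":0,"dy":0,"dz":0.002,"rx":0,"ry":0,"rz":0,"hand":0},{"dx":0,"dy":0,"dz":0,"rx":0,"ry":0,"rz":0,"hand":0}]' | grep -E "posi|contact";  python3 -m pendant '[{"dx":0,"dy":0,"dz":0.002,"rx":0,"ry":0,"rz":0,"hand":0},{"dx":0,"dy":0,"dz":0.002,"rx":0,"ry":0,"rz":0,"hand":0},{"dx":0,"dy":0,"dz":0,"rx":0,"ry":0,"rz":0,"hand":0}]'| grep -E "posi|contact"; python3 -m pendant '[{"dx":0,"dy":0,"dz":0.002,"rx":0,"ry":0,"rz":0,"hand":0},{"dx":0,"dy":0,"dz":0.002,"rx":0,"ry":0,"rz":0,"hand":0},{"dx":0,"dy":0,"dz":0,"rx":0,"ry":0,"rz":0,"hand":0}]'| grep -E "posi|contact"; done
```

```text
position: [0.491, -0.0507, 0.2291]
contact_force: [0.0, 0.4, -1.3]
position: [0.491, -0.0507, 0.2251]
contact_force: [0.1, -0.4, -0.5]
position: [0.491, -0.0507, 0.2211]
contact_force: [-0.7, -0.3, -1.0]
```

```bash
R='posi|contact'; python3 -m pendant '[{"dx":0,"dy":0,"dz":0.0015,"rx":0,"ry":0,"rz":0,"hand":0},{"dx":0,"dy":0,"dz":0.0015,"rx":0,"ry":0,"rz":0,"hand":0},{"dx":0,"dy":0,"dz":0,"rx":0,"ry":0,"rz":0,"hand":0}]' | grep -E $R;  python3 -m pendant '[{"dx":0,"dy":0,"dz":0.0015,"rx":0,"ry":0,"rz":0,"hand":0},{"dx":0,"dy":0,"dz":0.0015,"rx":0,"ry":0,"rz":0,"hand":0},{"dx":0,"dy":0,"dz":0,"rx":0,"ry":0,"rz":0,"hand":0}]'| grep -E $R; python3 -m pendant '[{"dx":0,"dy":0,"dz":0.0015,"rx":0,"ry":0,"rz":0,"hand":0},{"dx":0,"dy":0,"dz":0.0015,"rx":0,"ry":0,"rz":0,"hand":0},{"dx":0,"dy":0,"dz":0,"rx":0,"ry":0,"rz":0,"hand":0}]'| grep -E $R;python3 -m pendant '[{"dx":0,"dy":0,"dz":0.0015,"rx":0,"ry":0,"rz":0,"hand":0},{"dx":0,"dy":0,"dz":0.0015,"rx":0,"ry":0,"rz":0,"hand":0},{"dx":0,"dy":0,"dz":0,"rx":0,"ry":0,"rz":0,"hand":0}]'| grep -E $R
```

```text
position: [0.4911, -0.0507, 0.2183]
contact_force: [0.1, -0.0, -1.3]
position: [0.491, -0.0507, 0.2152]
contact_force: [-0.2, -0.2, -1.1]
position: [0.491, -0.0507, 0.2123]
contact_force: [-0.3, 0.2, -1.7]
position: [0.4911, -0.0507, 0.2092]
contact_force: [0.5, -0.0, -1.2]
```

```bash
R='posi|contact'; python3 -m pendant '[{"dx":0,"dy":0,"dz":0.0015,"rx":0,"ry":0,"rz":0,"hand":0},{"dx":0,"dy":0,"dz":0.0015,"rx":0,"ry":0,"rz":0,"hand":0},{"dx":0,"dy":0,"dz":0,"rx":0,"ry":0,"rz":0,"hand":0}]' | grep -E $R;  python3 -m pendant '[{"dx":0,"dy":0,"dz":0.0015,"rx":0,"ry":0,"rz":0,"hand":0},{"dx":0,"dy":0,"dz":0.0015,"rx":0,"ry":0,"rz":0,"hand":0},{"dx":0,"dy":0,"dz":0,"rx":0,"ry":0,"rz":0,"hand":0}]'| grep -E $R; python3 -m pendant '[{"dx":0,"dy":0,"dz":0.0015,"rx":0,"ry":0,"rz":0,"hand":0},{"dx":0,"dy":0,"dz":0.0015,"rx":0,"ry":0,"rz":0,"hand":0},{"dx":0,"dy":0,"dz":0,"rx":0,"ry":0,"rz":0,"hand":0}]'| grep -E $R
```

```text
position: [0.4911, -0.0507, 0.2062]
contact_force: [0.4, 0.3, -1.3]
position: [0.4919, -0.0506, 0.2036]
contact_force: [1.1, 0.7, -0.3]
position: [0.4924, -0.0506, 0.201]
contact_force: [2.4, 1.6, 1.3]
```

```bash
R='posi|contact'; python3 -m pendant '[{"dx":0,"dy":0,"dz":0.001,"rx":0,"ry":0,"rz":0,"hand":0},{"dx":0,"dy":0,"dz":0.001,"rx":0,"ry":0,"rz":0,"hand":0},{"dx":0,"dy":0,"dz":0,"rx":0,"ry":0,"rz":0,"hand":0}]' | grep -E $R;  python3 -m pendant '[{"dx":0,"dy":0,"dz":0.001,"rx":0,"ry":0,"rz":0,"hand":0},{"dx":0,"dy":0,"dz":0.001,"rx":0,"ry":0,"rz":0,"hand":0},{"dx":0,"dy":0,"dz":0,"rx":0,"ry":0,"rz":0,"hand":0}]'| grep -E $R; python3 st.py
```

```text
position: [0.4925, -0.0507, 0.2004]
contact_force: [1.0, 1.8, 7.6]
position: [0.4926, -0.0507, 0.1988]
contact_force: [-0.0, 1.9, 9.4]
13.55 [ 0.4926 -0.0507  0.1988] phi 100.94789960111758 z [ 0.0042 -0.0005 -1.    ] F [-0.0485  1.9114  9.4103] w 0.013228311081247064
```

```bash
R='posi|contact'; for i in a; do python3 -m pendant '[{"dx":0,"dy":0,"dz":0.001,"rx":0,"ry":0,"rz":0,"hand":0},{"dx":0,"dy":0,"dz":0.001,"rx":0,"ry":0,"rz":0,"hand":0},{"dx":0,"dy":0,"dz":0,"rx":0,"ry":0,"rz":0,"hand":0}]' | grep -E $R;  python3 -m pendant '[{"dx":0,"dy":0,"dz":0.001,"rx":0,"ry":0,"rz":0,"hand":0},{"dx":0,"dy":0,"dz":0.001,"rx":0,"ry":0,"rz":0,"hand":0},{"dx":0,"dy":0,"dz":0,"rx":0,"ry":0,"rz":0,"hand":0}]'| grep -E $R; python3 -m pendant '[{"dx":0,"dy":0,"dz":0.001,"rx":0,"ry":0,"rz":0,"hand":0},{"dx":0,"dy":0,"dz":0.001,"rx":0,"ry":0,"rz":0,"hand":0},{"dx":0,"dy":0,"dz":0,"rx":0,"ry":0,"rz":0,"hand":0}]'| grep -E $R; done; python3 st.py
```

```text
position: [0.4925, -0.0507, 0.1968]
contact_force: [1.3, 2.2, 8.8]
position: [0.4925, -0.0507, 0.1942]
contact_force: [1.3, 2.0, 6.4]
position: [0.4924, -0.0506, 0.1919]
contact_force: [1.6, 2.1, 5.7]
14.3 [ 0.4924 -0.0506  0.1919] phi 100.94834240826866 z [ 0.0034 -0.0001 -1.    ] F [1.5641 2.1264 5.667 ] w 0.01318513872901476
```

```bash
R='posi|contact';  python3 -m pendant '[{"dx":0,"dy":0,"dz":0.001,"rx":0,"ry":0,"rz":0,"hand":0},{"dx":0,"dy":0,"dz":0.001,"rx":0,"ry":0,"rz":0,"hand":0},{"dx":0,"dy":0,"dz":0.001,"rx":0,"ry":0,"rz":0,"hand":0},{"dx":0,"dy":0,"dz":0.001,"rx":0,"ry":0,"rz":0,"hand":0},{"dx":0,"dy":0,"dz":0,"rx":0,"ry":0,"rz":0,"hand":0}]' | grep -E $R;  python3 -m pendant '[{"dx":0,"dy":0,"dz":0.001,"rx":0,"ry":0,"rz":0,"hand":0},{"dx":0,"dy":0,"dz":0.001,"rx":0,"ry":0,"rz":0,"hand":0},{"dx":0,"dy":0,"dz":0.001,"rx":0,"ry":0,"rz":0,"hand":0},{"dx":0,"dy":0,"dz":0.001,"rx":0,"ry":0,"rz":0,"hand":0},{"dx":0,"dy":0,"dz":0,"rx":0,"ry":0,"rz":0,"hand":0}]'| grep -E $R; python3 -m pendant '[{"dx":0,"dy":0,"dz":0.001,"rx":0,"ry":0,"rz":0,"hand":0},{"dx":0,"dy":0,"dz":0.001,"rx":0,"ry":0,"rz":0,"hand":0},{"dx":0,"dy":0,"dz":0.001,"rx":0,"ry":0,"rz":0,"hand":0},{"dx":0,"dy":0,"dz":0,"rx":0,"ry":0,"rz":0,"hand":0}]'| grep -E $R;  python3 st.py
```

```text
position: [0.4924, -0.0505, 0.1879]
contact_force: [1.1, 1.6, 5.7]
position: [0.4924, -0.0505, 0.1839]
contact_force: [1.1, 1.6, 5.3]
position: [0.4924, -0.0505, 0.1808]
contact_force: [2.2, 1.8, 5.2]
15.4667 [ 0.4924 -0.0505  0.1808] phi 100.93945459797273 z [ 0.0033  0.0003 -1.    ] F [2.2293 1.8296 5.2296] w 0.013065870721893243
```

```bash
R='posi|contact';  python3 -m pendant '[{"dx":0,"dy":0,"dz":0.001,"rx":0,"ry":0,"rz":0,"hand":0},{"dx":0,"dy":0,"dz":0.001,"rx":0,"ry":0,"rz":0,"hand":0},{"dx":0,"dy":0,"dz":0,"rx":0,"ry":0,"rz":0,"hand":0}]' | grep -E $R;  python3 -m pendant '[{"dx":0,"dy":0,"dz":0.001,"rx":0,"ry":0,"rz":0,"hand":0},{"dx":0,"dy":0,"dz":0.001,"rx":0,"ry":0,"rz":0,"hand":0},{"dx":0,"dy":0,"dz":0,"rx":0,"ry":0,"rz":0,"hand":0}]'| grep -E $R; python3 -m pendant '[{"dx":0,"dy":0,"dz":0.001,"rx":0,"ry":0,"rz":0,"hand":0},{"dx":0,"dy":0,"dz":0.001,"rx":0,"ry":0,"rz":0,"hand":0},{"dx":0,"dy":0,"dz":0,"rx":0,"ry":0,"rz":0,"hand":0}]'| grep -E $R;  python3 -m pendant '[{"dx":0,"dy":0,"dz":0.001,"rx":0,"ry":0,"rz":0,"hand":0},{"dx":0,"dy":0,"dz":0,"rx":0,"ry":0,"rz":0,"hand":0}]'| grep -E $R
```

```text
position: [0.4924, -0.0504, 0.1788]
contact_force: [0.1, 2.5, 5.6]
position: [0.4924, -0.0504, 0.1768]
contact_force: [1.5, 1.5, 5.8]
position: [0.4924, -0.0504, 0.1747]
contact_force: [2.2, 3.1, 4.5]
position: [0.4923, -0.0504, 0.1731]
contact_force: [3.5, 2.2, 1.8]
```

```bash
R='posi|contact';  python3 -m pendant '[{"dx":0,"dy":0,"dz":0.0007,"rx":0,"ry":0,"rz":0,"hand":0},{"dx":0,"dy":0,"dz":0,"rx":0,"ry":0,"rz":0,"hand":0}]' | grep -E $R;  python3 -m pendant '[{"dx":0,"dy":0,"dz":0.0007,"rx":0,"ry":0,"rz":0,"hand":0},{"dx":0,"dy":0,"dz":0,"rx":0,"ry":0,"rz":0,"hand":0}]'| grep -E $R; python3 -m pendant '[{"dx":0,"dy":0,"dz":0.0007,"rx":0,"ry":0,"rz":0,"hand":0},{"dx":0,"dy":0,"dz":0,"rx":0,"ry":0,"rz":0,"hand":0}]'| grep -E $R;  python3 -m pendant '[{"dx":0,"dy":0,"dz":0.0007,"rx":0,"ry":0,"rz":0,"hand":0},{"dx":0,"dy":0,"dz":0,"rx":0,"ry":0,"rz":0,"hand":0}]'| grep -E $R
```

```text
position: [0.4921, -0.0505, 0.1717]
contact_force: [4.4, 2.4, -2.1]
position: [0.492, -0.0505, 0.1704]
contact_force: [5.5, 2.3, -4.2]
position: [0.4916, -0.0506, 0.1695]
contact_force: [4.2, 2.4, -4.8]
position: [0.4912, -0.0507, 0.1689]
contact_force: [4.9, 1.4, -5.9]
```

```bash
R='posi|contact';  python3 -m pendant '[{"dx":0,"dy":0,"dz":0.0006,"rx":0,"ry":0,"rz":0,"hand":0},{"dx":0,"dy":0,"dz":0,"rx":0,"ry":0,"rz":0,"hand":0}]' | grep -E $R;  python3 -m pendant '[{"dx":0,"dy":0,"dz":0.0006,"rx":0,"ry":0,"rz":0,"hand":0},{"dx":0,"dy":0,"dz":0,"rx":0,"ry":0,"rz":0,"hand":0}]'| grep -E $R; python3 -m pendant '[{"dx":0,"dy":0,"dz":0.0006,"rx":0,"ry":0,"rz":0,"hand":0},{"dx":0,"dy":0,"dz":0,"rx":0,"ry":0,"rz":0,"hand":0}]'| grep -E $R;  python3 -m pendant '[{"dx":0,"dy":0,"dz":0.0005,"rx":0,"ry":0,"rz":0,"hand":0},{"dx":0,"dy":0,"dz":0,"rx":0,"ry":0,"rz":0,"hand":0}]'| grep -E $R
```

```text
position: [0.4912, -0.0507, 0.1688]
contact_force: [3.6, 2.1, -3.7]
position: [0.4912, -0.0507, 0.1686]
contact_force: [3.9, 1.7, -2.3]
position: [0.4912, -0.0508, 0.1682]
contact_force: [3.1, 1.9, -0.4]
position: [0.4913, -0.0508, 0.1681]
contact_force: [2.8, 1.3, 3.6]
```

```bash
R='posi|contact|width|gripper';  python3 -m pendant '[{"dx":0,"dy":0,"dz":0.0005,"rx":0,"ry":0,"rz":0,"hand":0},{"dx":0,"dy":0,"dz":0,"rx":0,"ry":0,"rz":0,"hand":0},{"dx":0,"dy":0,"dz":0,"rx":0,"ry":0,"rz":0,"hand":0}]' | grep -E $R;  python3 -m pendant '[{"dx":0,"dy":0,"dz":0,"rx":0,"ry":0,"rz":0,"hand":0},{"dx":0,"dy":0,"dz":0,"rx":0,"ry":0,"rz":0,"hand":0}]' 20| grep -E $R; python3 -m pendant '[{"dx":0,"dy":0,"dz":0,"rx":0,"ry":0,"rz":0,"hand":0.014},{"dx":0,"dy":0,"dz":0,"rx":0,"ry":0,"rz":0,"hand":0.018},{"dx":0,"dy":0,"dz":0,"rx":0,"ry":0,"rz":0,"hand":0.024},{"dx":0,"dy":0,"dz":0,"rx":0,"ry":0,"rz":0,"hand":0.032},{"dx":0,"dy":0,"dz":0,"rx":0,"ry":0,"rz":0,"hand":0.04},{"dx":0,"dy":0,"dz":0,"rx":0,"ry":0,"rz":0,"hand":0.04}]' | grep -E $R
```

```text
position: [0.4914, -0.0508, 0.1681]
contact_force: [1.6, 2.4, 6.5]
width: 0.0132
gripper_force: 79.8
position: [0.4914, -0.0508, 0.1681]
contact_force: [2.5, 2.6, 5.9]
width: 0.0129
gripper_force: 79.8
position: [0.4906, -0.0509, 0.1665]
contact_force: [-0.2, -1.2, -0.1]
width: 0.0399
gripper_force: 0.0
```

```bash
python3 -m pendant '[{"dx":0,"dy":0,"dz":-0.008,"rx":0,"ry":0,"rz":0,"hand":0.04},{"dx":0,"dy":0,"dz":-0.01,"rx":0,"ry":0,"rz":0,"hand":0.04},{"dx":0,"dy":0,"dz":-0.015,"rx":0,"ry":0,"rz":0,"hand":0.04},{"dx":0,"dy":0,"dz":-0.02,"rx":0,"ry":0,"rz":0,"hand":0.04},{"dx":0,"dy":0,"dz":-0.02,"rx":0,"ry":0,"rz":0,"hand":0.04},{"dx":0,"dy":0,"dz":-0.03,"rx":0,"ry":0,"rz":0,"hand":0.04},{"dx":0,"dy":0,"dz":-0.03,"rx":0,"ry":0,"rz":0,"hand":0.04},{"dx":0,"dy":0,"dz":-0.03,"rx":0,"ry":0,"rz":0,"hand":0.04},{"dx":0,"dy":0,"dz":0,"rx":0,"ry":0,"rz":0,"hand":0.04},{"dx":0,"dy":0,"dz":0,"rx":0,"ry":0,"rz":0,"hand":0.04},{"dx":0,"dy":0,"dz":0,"rx":0,"ry":0,"rz":0,"hand":0.04}]'
python3 - <<'E'
from st import *
_,d=pickle.load(open("v0.pkl","rb"));s=manip.get_state();a=manip.get_image("side");pickle.dump((s,a),open("v7.pkl","wb"))
D=cv2.absdiff(cv2.GaussianBlur(a["frame"],(3,3),0),cv2.GaussianBlur(d["side"]["frame"],(3,3),0)).max(2)
c=[.491,-.0509];p=proj(a,s,[[*c,.2068],[*c,.1668],[*c,.115]]);print("expected head top/bottom, mouth px",p)
for y in range(int(p[0,1])-6,int(p[2,1])+4,2):
    x0=int(p[0,0])-18;print(y,x0+np.where(D[y,x0:x0+37]>18)[0])
E
```

```text
clock: 19.55
position: [0.4909, -0.0507, 0.3302]
ee_rot: [0.0, 0.636, 0.771, -0.0]
contact_force: [0.5, -0.1, -0.3]
width: 0.0401
gripper_force: 0.0
expected head top/bottom, mouth px [[283.5858 139.1387]
 [283.3148 153.3498]
 [282.9774 171.2726]]
133 [265 266 267 268 269 270 271]
135 [265 266 267 268 269 270]
137 [265 266 267 268 269 270]
139 [265 266 267 268 269 270 281 282 283]
141 [265 266 267 268 272 273 281 282]
143 [265 266 267 268 269 270 271 272 273 274 281 282 283 284 285]
145 [265 266 267 268 269 270 271 272 273 274 281 282 283 284 285]
147 [265 266 267 268 269 270 271 272 273 274 282 283 284 285]
149 [265 266 267 268 269 270 271 272 273 283 284 285]
151 [265 266 267 268 269 270 271 272 273 284 285]
153 [265 266 267 268 269 270 271 272 273 283 284 285]
155 [267 268 269 270 271 281 282 283 284 285]
157 [266 267 268 269 270 281 282 283 284 285]
159 [266 267 268 269 270 281 282 283 284 285]
161 [267 268 269 270 281 282 283 284 285]
163 [267 268 269 270 281 282 283 284 285]
165 [266 267 268 269 270 281 282 283 284 285]
167 [266 267 268 269 270 281 282 283 284 285]
169 [267 268 269 270 279 280 281 282 283 284 285 286]
171 [267 268 269 270 276 277 278 279 280 281 282 283 284 285 286 287 288 289
 290]
173 [266 267 268 269 270 276 277 278 279 280 281 282 283 284 285 286 287 288
 289 290]
```

The post stands upright at column 283. Its head top is at row 139, which is where a foot resting on the stop should put it. Columns 265–273 are where the yellow post used to stand.

```bash
python3 -c "
from rig import manip
print(manip.sign_off())"
```

```text
the job is handed in; nothing more can be done
None
```

The clip-head post stands fully home in the holder, snapped into the plunger and released, and the job is handed in at about 20 s with the wrist force under about 10 N; the yellow look-alike toppled early on, cause unknown, though the arm felt no contact.

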